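Lock a sample tile in the polishing jig

ROBOT

A 7-joint arm with a two-finger parallel gripper is mounted at the origin on the work surface; the furniture and walls round the work are solid. World frame = base frame: x ahead of the robot, y to its left, z up, the work surface at z = 0. Lengths are in m, angles in rad, forces in N, time in s.
With the tool pointing down it reaches from about 0.35 to 0.9 m from the base axis. Payload 8.1 kg.
Tool frame: the origin (TCP) lies on the centre line of the jaws, within the pads' length; the fingertips stand arm.tips_ahead ahead of it and the grasp point (between the pads) lies 8 mm behind it (arm.tips_ahead is the distance from the TCP to the fingertips, in m); z points along the fingers, y is the direction in which the jaws open and shut (so a half turn about z gives the same grasp; the last joint's range is limited). The gripper opens to 92 mm and grips with 3 to 60 N. Pads are 19 mm wide; open, the fingers measure 130 mm over their backs; the gripper's body (75 mm by 190 mm) begins 47 mm behind the grasp point.
Start: joints at [-1.407, 0.434, 0.025, 1.573, -0.012, 1.134, -0.075], TCP at [0.165, 0.603, 0.238] pointing down, gripper open.
Joint ranges: [-2.62, 2.62], [-0.44, 2.09], [-1.27, 1.32], [0.08, 2.57], [-1.32, 4.46], [0.12, 2], [-2.74, 2.74]. Speed limits (rad/s): [2.22, 2.22, 3.01, 3.01, 3.14, 3.14, 3.14].

INTERFACE

Orientations are given as a rotation vector (axis times angle).
In Python, from cell import arm gives the robot as it stands. The module is installed in compiled form; this text tells all that it offers.
- The arm moves only by the tool jog_arm, never from a script. Its argument "moves" is a list of rows, each an object with "twist": the turn, a rotation vector about the tool's x, y, z in units of 10 degrees (1.0 is 10 degrees), a list of three; "xyz": the shift along the tool's x, y, z in units of 60 mm (1.0 is 60 mm), a list of three; "grip": the closure, from -1 (fully open) to 1 (shut). A call has 1 to 5 rows; each row is the pose to reach, as a shift and turn from the pose commanded when the call began, along the tool's axes at that moment; what a row does not reach only later rows make up. A row lasts 1/8 s, in which the tool goes at most 62.5 mm and 10.7 degrees, less where a joint would pass 70% of its speed; a pose out of reach is approached as far as the arm can. A call with a gripper value outside its range is refused whole. The fingers move at their own pace and stop on an object; "force" is the grip in N (left out, the last holds). Time passes only in rows, so rows that repeat a pose let the fingers close. It gives the time, the measured TCP pose, the force and the opening at its end, in the units of the state.
- arm.observe(): the state, without advancing time (a new reading comes with each control period).
- arm.get_image(name): name is "side" or "top" or "wrist"; returns the picture (420x560x3 uint8, blue, green, red); there is no depth.
- arm.camera_params(name): a dict with "mtx" (3x3 intrinsics, pixels), "k1" (the pictures are not rectified: a ray, as slopes to the right and down, at radius r is drawn at 1 + k1 r^2 times it, then the intrinsics apply), "T" (4x4, takes a point from camera to world coordinates); the wrist camera has in their place "T_tool_cam" (4x4, takes a point from camera to tool coordinates, whose origin is the TCP and whose axes are the flange's). Camera axes: x right, y down, z forward; pixel columns grow to the right and rows downward; lengths in m; the calibration is good to about 2 mm. A picture is of the moment at which its call begins: read the wrist's pose just before it. camera_params takes no time and is no camera call.
- arm.sign_off(): hands the job in, once; it reports no verdict.
The state is a dict: "clock": time; "joints": joint angles; "dq": joint speeds; "joint_efforts": joint torques, N m; "position": TCP position; "ee_rot": TCP orientation; "force": force on the tool from outside, world axes, zero at the start; "ft_torque": the same for the moment, N m; "width": opening from 0.0 (shut) to 1.0 (fully open).
Only numpy, scipy, OpenCV 4.12 (cv2) and the standard library are available. Lean on these libraries where they do the work, as an engineer would, in place of code of your own. Each camera call takes 0.05 s, during which the arm holds its last target. There are 200 camera calls.

TASK

Slide the loose grey granite tile along its channel in the jig until it rests against the steel fence, then push the jig's lever past its first notch all the way to its second stop, so that the catch closes behind the tile. Do it by pushing only: do not lift the tile, and leave the other things on the table where they are.

Things in the scene. Friction and masses are not known exactly. Their poses are not given: they have to be found in the camera images.
- jig: Grey board 18 mm thick, fixed on the table, with the channel and lever. Origin on the table under the centre of the tile's seat; x along the channel to the fence, y across it, away from the lever. Board: x -190 to +65, y -165 to +50 mm. Channel 61 mm wide about y = 0, between rails 10 mm wide and 4 mm high, x -150 to +28, open at -x. Steel fence 12 mm high, face at x = +28.
- tile: Grey granite sample tile 56 x 56 x 10 mm, about 0.1 kg, loose in the channel of the jig, at the start 70 to 100 mm short of its seat. Origin at the centre of its underside (18 mm above the table as it lies on the board); seated against the fence its origin is at x = 0, y = 0 (2.5 mm play each side) in the jig's frame.
- lever (a joint): Lever angle (rad), clockwise from above: 0 open (start), 0.70 first notch (catch half across the channel), 1.40 second stop (catch just behind the seated tile). A sprung plunger holds all three: pushing over the rib beside each, in or out, takes about 5 to 12 N at the grip; between them it moves lightly (1 N). If the tile is not seated the catch strikes its side.
- lever_pivot (a point): Vertical pivot of the lever, on top of the board: x -35.5, y -55, z 18 mm in the jig's frame. Seen from here, in the jig's frame, the grip lies 50 degrees clockwise of +x when open, 90 degrees (along -y) at the first notch, 130 degrees at the second stop.
- lever_grip (a point): Axis of the lever's upright round black grip (18 to 20 mm thick), 63 mm above the table; the grip runs from 31 to 85 mm above it and moves on a level circle of 90 mm radius about lever_pivot. The flat arm below is 14 mm wide and its top 31 mm above the table; a plunger knob two thirds along it rises to about 46 mm.
- felt_bob: cream felt polishing wheel (60 mm across, 25 mm high), loose, not part of the job; origin at the centre of its underside
- block: wooden packing block (42 x 60 x 30 mm), loose, not part of the job; origin at the centre of its underside
- red_tile: red granite sample tile (56 x 56 x 10 mm), loose, not part of the job; origin at the centre of its underside
- wedge: beech wedge lying on the corner of the jig's board (30 x 75 x 22 mm), loose, not part of the job; origin at the centre of its underside
- chisel: point chisel (21 x 192 x 21 mm, long along its y), loose, not part of the job; origin at the centre of its underside
- pen: black marker pen (17 x 128 x 19 mm, long along its y), loose, not part of the job; origin at the centre of its underside

How it is judged:
On the way, in this order (a step that is already met when the one before it is completed fails the run):
1. the tile is pushed along the channel up to the fence while the lever is still open (x of tile in the frame of jig above -0.006 m and value of joint lever below 0.35 rad), for 0.2 s.
2. the lever is pushed past the first notch to its second stop (value of joint lever above 1.33 rad), for 0.2 s.
At the end, for the whole second after the job is handed in: The lever stands at its second stop (over 1.33 rad) and stays there, and the tile lies flat in its seat, within 3 mm of the fence and 6 mm of the channel's middle, all at rest (x of tile in the frame of jig between -0.003 and 0.003 m and y of tile in the frame of jig between -0.006 and 0.006 m and z of tile in the frame of jig below 0.021 m and angle between tile's own z axis and vertical below 0.06 rad and value of joint lever above 1.33 rad and velocity of joint lever below 0.05 rad/s and linear speed of tile below 0.02 m/s); the robot touches nothing.
It fails at once if the tile is lifted or tipped (z of tile in the frame of jig above 0.025 m or angle between tile's own z axis and vertical above 0.2 rad).
It fails at once if another thing on the table is moved by more than 25 mm (distance of any of felt_bob, block, red_tile, wedge, chisel, pen from where it was at the start of the episode above 0.025 m).
It also fails if it takes over 45 s, if anything falls off the work surface, if the arm or the gripper's body presses on something with over 40 N, if the wrist force passes 120 N, or if a joint passes its speed limit or range.

## Working session

There is one attempt and no reset: what is moved stays moved. The work goes in short steps, Python scripts to look and compute and a tool call to move; the robot and the scene stay as the last step left them, time stands still between calls to the robot, and variables do not carry over. Pictures are saved under pics/ and viewed, about 8 in all and at most 12, crops included, and the job is handed in when it is done.

Besides the shell and the picture viewer there is one more tool, called as name(argument=value, ...), one argument or row to a line, values as JSON. jog_arm: Moves the arm, as the interface text tells. Its arguments: {"type":"object","properties":{"moves":{"type":"array","items":{"type":"object","properties":{"twist":{"type":"array","items":{"type":"number"}},"xyz":{"type":"array","items":{"type":"number"}},"grip":{"type":"number"}}}},"force":{"type":"number"}},"required":["moves"]}

```bash
mkdir -p pics; cat > h.py <<'E'
import numpy as np, cv2
from cell import arm
from scipy.spatial.transform import Rotation as R
def ray_pts(name,uv,z,T=None):
    p=arm.camera_params(name); K=np.array(p['mtx'],float); k=p['k1']
    if T is None: T=np.array(p['T'])
    out=[]
    for (u,v),zz in zip(uv,np.broadcast_to(z,len(uv))):
        d=np.linalg.solve(K,[u,v,1.])[:2]; s=d.copy()
        for _ in range(20): s=d/(1+k*(s@s))
        r=T[:3,:3]@np.r_[s,1]; o=T[:3,3]; out.append(o+r*(zz-o[2])/r[2])
    return np.array(out)
def proj(name,P,T=None):
    p=arm.camera_params(name); K=np.array(p['mtx'],float); k=p['k1']
    if T is None: T=np.array(p['T'])
    c=(np.atleast_2d(P)-T[:3,3])@T[:3,:3]; s=c[:,:2]/c[:,2:]
    s=s*(1+k*(s**2).sum(1,keepdims=True)); return s@K[:2,:2].T+K[:2,2]
E
python3 - <<'E'
from h import *
for n in ['top','side']:
    cv2.imwrite(f'pics/{n}0.png',arm.get_image(n)); p=arm.camera_params(n); print(n,np.round(p['T'],3).tolist(),p['mtx'],p['k1'])
s=arm.observe(); print(s); print(arm.tips_ahead)
E
```

```text
top [[0.01, -0.997, 0.081, 0.447], [-1.0, -0.01, -0.003, 0.002], [0.004, -0.081, -0.997, 1.136], [0.0, 0.0, 0.0, 1.0]] [[470.54630178   0.         286.58751908]
 [  0.         470.54630178 207.14147821]
 [  0.           0.           1.        ]] -0.0726910319599128
side [[0.922, -0.171, 0.347, 0.198], [-0.387, -0.433, 0.814, -0.777], [0.011, -0.885, -0.465, 0.514], [0.0, 0.0, 0.0, 1.0]] [[381.59812811   0.         283.52184561]
 [  0.         381.59812811 199.58557467]
 [  0.           0.           1.        ]] 0.020276347114024786
{'clock': 0.1, 'joints': array([-1.40660309,  0.43512943,  0.02496487,  1.57398202, -0.0116075 ,
        1.13394166, -0.07510401]), 'dq': array([-0.00064721, -0.00228708, -0.00058856, -0.00277323, -0.00025159,
        0.00015324,  0.00076163]), 'joint_efforts': array([ 2.25445103e-03, -6.69124389e+01,  9.87186246e-01, -3.15151227e+01,
       -6.07387698e-02,  3.73801624e-02,  6.32361866e-05]), 'position': array([0.16470651, 0.60248134, 0.23704746]), 'ee_rot': array([-4.17933845e-01, -3.11360280e+00,  2.06373194e-03]), 'force': array([ 0.98562344, -0.08084885,  0.3014535 ]), 'ft_torque': array([-0.02657326,  0.00107872,  0.01883833]), 'width': 1.0011580337513641}
0.011
```

View pics/top0.png

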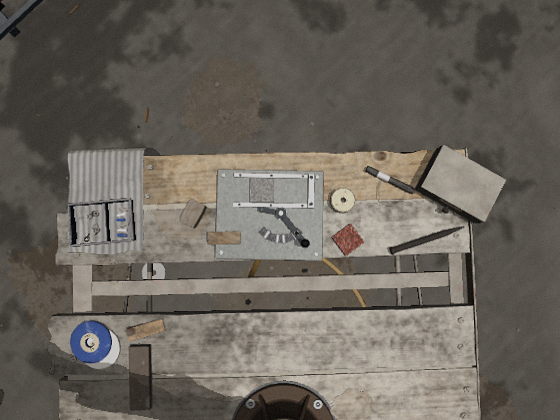

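View pics/side0.png

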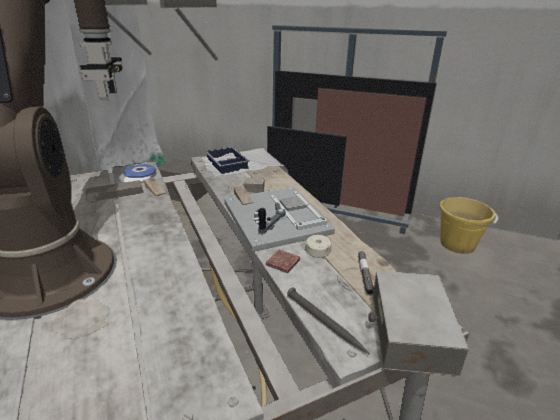

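The top view shows the jig board spanning columns 217–324 and rows 170–260. The fence is on the right at about column 312, the tile at about (262,190), the pivot at (281,213), the grip at (305,243) and the wedge at (224,238). I'll zoom in to fit the jig pose.

```bash
python3 - <<'E'
from h import *
im=cv2.imread('pics/top0.png')[160:270,205:345]
cv2.imwrite('pics/top0z.png',cv2.resize(im,None,fx=5.5,fy=5.5,interpolation=cv2.INTER_CUBIC))
E
```

```text
(no output)
```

View pics/top0z.png

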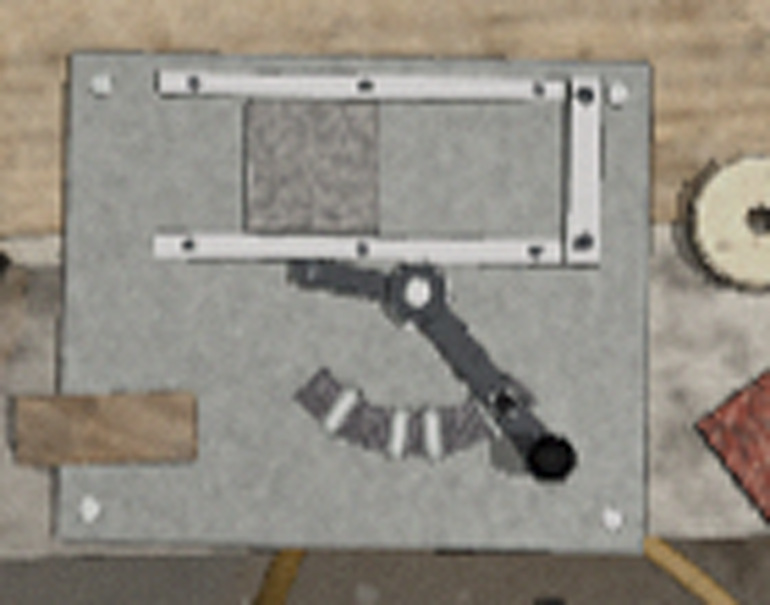

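The zoom shows board corners at (69,52), (650,64), (646,553) and (57,541), tile corners at (248,100), (379,100), (379,233) and (246,231), the grip top at (550,457) and the pivot at (418,291), all in zoom pixels.

```bash
cat >> h.py <<'E'
def jig2w(P,pose):
    P=np.atleast_2d(np.asarray(P,float)); c,s=np.cos(pose[2]),np.sin(pose[2])
    o=P.copy(); o[:,0]=c*P[:,0]-s*P[:,1]+pose[0]; o[:,1]=s*P[:,0]+c*P[:,1]+pose[1]; return o
def w2jig(P,pose):
    P=np.atleast_2d(np.asarray(P,float)); c,s=np.cos(pose[2]),np.sin(pose[2]); o=P.copy()
    d=P[:,:2]-pose[:2]; o[:,0]=c*d[:,0]+s*d[:,1]; o[:,1]=-s*d[:,0]+c*d[:,1]; return o
E
python3 - <<'E'
from h import *
from scipy.optimize import least_squares
Z=lambda L:[((u+.5)/5.5-.5+205,(v+.5)/5.5-.5+160) for u,v in L]
px=Z([(69,52),(650,64),(646,553),(57,541),(418,291)])
J=np.array([[-.19,.05,.018],[.065,.05,.018],[.065,-.165,.018],[-.19,-.165,.018],[-.0355,-.055,.036]])
f=lambda p:(proj('top',jig2w(J,p))-px).ravel()
r=least_squares(f,[.55,0,-1.57]); print('pose',r.x,'resid',r.fun.round(2))
p=r.x
print('tile',w2jig(ray_pts('top',Z([(248,100),(379,100),(379,233),(246,231)]),.028),p).round(4).tolist())
g=ray_pts('top',Z([(550,457)]),.085); gj=w2jig(g,p)
print('grip',g,gj,'exp',[-.0355+.09*np.cos(np.radians(50)),-.055-.09*np.sin(np.radians(50))])
print('fenceface top',w2jig(ray_pts('top',Z([(570,90),(566,255)]),.03),p).round(4).tolist())
s=arm.observe();print(R.from_rotvec(s['ee_rot']).as_matrix().round(3).tolist())
np.save('pose.npy',p)
for a in [0,.7,1.4]:
  t=-np.radians(50)-a; q=[-.0355+.09*np.cos(t),-.055+.09*np.sin(t),.06]; print(a,jig2w(q,p).round(4))
print('wrist cam',np.round(arm.camera_params('wrist')['T_tool_cam'],3).tolist())
E
```

```text
pose [ 0.57813546 -0.02328459 -1.5782061 ] resid [-0.02 -0.42  0.42 -0.78  0.15  0.29 -0.45  0.56 -0.09  0.3 ]
tile [[-0.1103, 0.0277, 0.028], [-0.0537, 0.0287, 0.028], [-0.0526, -0.029, 0.028], [-0.1098, -0.0292, 0.028]]
grip [[ 0.45377341 -0.04228509  0.085     ]] [[ 0.01992147 -0.12421784  0.085     ]] exp [np.float64(0.022350884871788546), np.float64(-0.123943999880708)]
fenceface top [[0.0286, 0.0342, 0.03], [0.0279, -0.0373, 0.03]]
[[-0.965, 0.264, -0.0], [0.264, 0.965, -0.001], [-0.0, -0.001, -1.0]]
0 [[ 0.454  -0.0447  0.06  ]]
0.7 [[0.4334 0.0135 0.06  ]]
1.4 [[0.4551 0.0712 0.06  ]]
wrist cam [[0.0, -0.954, -0.298, 0.081], [1.0, 0.0, 0.0, 0.001], [-0.0, -0.298, 0.954, -0.147], [0.0, 0.0, 0.0, 1.0]]
```

```bash
cat >> h.py <<'E'
def plan(xyz,xdir=np.pi/2):
    s=arm.observe(); M=R.from_rotvec(s['ee_rot']).as_matrix()
    G=np.array([[np.cos(xdir),np.sin(xdir),0],[np.sin(xdir),-np.cos(xdir),0],[0,0,-1]]).T.reshape(3,3).T
    tw=R.from_matrix(M.T@G).as_rotvec(degrees=True)/10
    print('pos',s['position'].round(4),'F',s['force'].round(1),'t',s['clock'],'\n xyz',(M.T@(np.array(xyz)-s['position'])/.06).round(3),'twist',tw.round(2))
E
python3 - <<'E'
from h import *
p=np.load('pose.npy'); t=jig2w([-.110-.045,0,.15],p)[0]; print(t,'jig x dir',p[2]+np.pi)
plan(t,p[2]+np.pi)
E
```

```text
[0.57928396 0.13171116 0.15      ] jig x dir 1.563386549931027
pos [0.1647 0.6025 0.237 ] F [ 1.  -0.1  0.3] t 0.1 
 xyz [-8.734 -5.744  1.459] twist [-0.01  0.01  7.51]
```

jog_arm(
  moves=[
    {"xyz":[-0.8,-0.53,0],"twist":[0,0,0.75],"grip":1},
    {"xyz":[-1.6,-1.06,0],"twist":[0,0,1.5],"grip":1},
    {"xyz":[-2.4,-1.6,0],"twist":[0,0,2.25],"grip":1},
    {"xyz":[-3.2,-2.1,0],"twist":[0,0,3.0],"grip":1},
    {"xyz":[-4.0,-2.65,0],"twist":[0,0,3.75],"grip":1},
  ],
  force=20,
)

```text
clock: 0.72
position: [0.3553, 0.3847, 0.2376]
ee_rot: [-1.402, -2.811, 0.0]
force: [1.0, 1.2, 0.4]
width: 0.5
```

```bash
python3 - <<'E'
from h import *
p=np.load('pose.npy'); plan(jig2w([-.110-.045,0,.15],p)[0],p[2]+np.pi)
E
```

```text
pos [0.3553 0.3847 0.2376] F [1.  1.2 0.4] t 0.725 
 xyz [-5.614  0.446  1.46 ] twist [-0.    0.    3.74]
```

jog_arm(
  moves=[
    {"xyz":[-0.9,0.07,0.2],"twist":[0,0,0.75],"grip":1},
    {"xyz":[-1.8,0.14,0.4],"twist":[0,0,1.5],"grip":1},
    {"xyz":[-2.7,0.21,0.6],"twist":[0,0,2.25],"grip":1},
    {"xyz":[-3.6,0.28,0.8],"twist":[0,0,3.0],"grip":1},
    {"xyz":[-4.5,0.36,1.0],"twist":[0,0,3.74],"grip":1},
  ],
)

```text
clock: 1.35
position: [0.5356, 0.183, 0.1772]
ee_rot: [-2.229, -2.213, 0.0]
force: [0.4, 0.6, 0.1]
width: 0.012
```

```bash
python3 - <<'E'
from h import *
p=np.load('pose.npy'); plan(jig2w([-.110-.045,0,.15],p)[0],p[2]+np.pi)
E
```

```text
pos [0.5356 0.183  0.1772] F [0.4 0.6 0.1] t 1.35 
 xyz [-0.849  0.734  0.453] twist [-0. -0.  0.]
```

jog_arm(
  moves=[
    {"xyz":[-0.5,0.4,0.25],"grip":1},
    {"xyz":[-0.85,0.73,0.45],"grip":1},
    {"xyz":[-0.85,0.73,0.45],"grip":1},
  ],
)

```text
invalid input at $.moves[0]: expected keys twist, xyz, grip
```

```bash
python3 - <<'E'
from h import *
p=np.load('pose.npy'); s=arm.observe(); im=arm.get_image('wrist')
T=np.eye(4);T[:3,:3]=R.from_rotvec(s['ee_rot']).as_matrix();T[:3,3]=s['position']; T=T@np.array(arm.camera_params('wrist')['T_tool_cam']); np.save('T1.npy',T)
J=[[-.19,.05,.018],[-.15,.0405,.022],[-.15,-.0405,.022],[-.15,.0305,.022],[-.15,-.0305,.022],[-.11,.028,.028],[-.11,-.028,.028],[-.054,.028,.028],[-.054,-.028,.028],[.028,.03,.03],[.028,-.03,.03]]
for q in proj('wrist',jig2w(J,p),T): 
    if abs(q).max()<2000: cv2.drawMarker(im,tuple(int(v) for v in q.round()),(0,0,255),cv2.MARKER_CROSS,9,1)
cv2.imwrite('pics/w1.png',im)
plan(jig2w([-.110-.04,0,.032],p)[0],p[2]+np.pi)
E
```

```text
pos [0.5398 0.1753 0.1763] F [ 3.5 -5.1  0.6] t 1.4 
 xyz [-0.784  0.669  2.411] twist [ 0.01  0.03 -0.08]
```

View pics/w1.png

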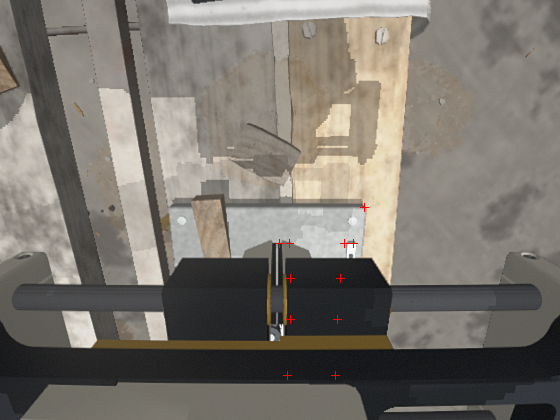

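The wrist view agrees with the jig fit: the board corner is predicted at (364,208) and seen at about (364,203). My jog was refused because the twist key was missing, so the arm hasn't moved. I'll resend it with the twist.

jog_arm(
  moves=[
    {"xyz":[-0.4,0.35,0.6],"twist":[0,0,0],"grip":1},
    {"xyz":[-0.75,0.67,1.2],"twist":[0,0,0],"grip":1},
    {"xyz":[-0.75,0.67,1.7],"twist":[0,0,0],"grip":1},
    {"xyz":[-0.75,0.67,2.0],"twist":[0,0,0],"grip":1},
    {"xyz":[-0.75,0.67,2.0],"twist":[0,0,0],"grip":1},
  ],
)

```text
clock: 2.02
position: [0.5738, 0.1395, 0.0567]
ee_rot: [-2.223, -2.218, 0.003]
force: [-0.9, 0.3, 0.0]
width: 0.004
```

```bash
python3 - <<'E'
from h import *
p=np.load('pose.npy'); 
print(w2jig(arm.observe()['position'],p))
plan(jig2w([-.110-.04,0,.033],p)[0],p[2]+np.pi)
cv2.imwrite('pics/s1.png',cv2.resize(arm.get_image('side')[120:300,180:400],None,fx=3,fy=3,interpolation=cv2.INTER_CUBIC))
E
```

```text
[[-0.16273915 -0.00553511  0.05671558]]
pos [0.5738 0.1395 0.0567] F [-0.9  0.3  0. ] t 2.025 
 xyz [-0.213  0.092  0.395] twist [-0.01  0.    0.03]
```

View pics/s1.png

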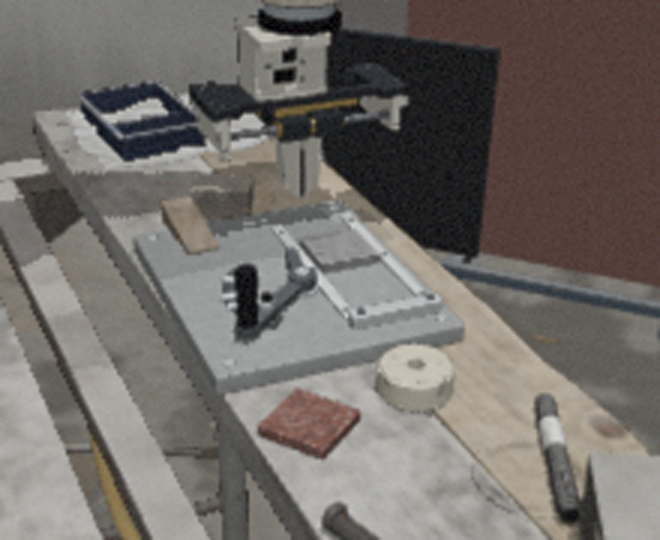

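The side view shows the closed fingers behind the open end of the channel, with the tile ahead of them and the lever open. Next I'll lower and push.

jog_arm(
  moves=[
    {"xyz":[0,0.09,0.2],"twist":[0,0,0],"grip":1},
    {"xyz":[0,0.09,0.39],"twist":[0,0,0],"grip":1},
    {"xyz":[-0.2,0.09,0.39],"twist":[0,0,0],"grip":1},
    {"xyz":[-0.45,0.09,0.39],"twist":[0,0,0],"grip":1},
    {"xyz":[-0.6,0.09,0.39],"twist":[0,0,0],"grip":1},
  ],
)

```text
clock: 2.7
position: [0.5804, 0.1009, 0.0347]
ee_rot: [2.227, 2.215, -0.0]
force: [-0.0, 0.8, 0.2]
width: 0.003
```

```bash
python3 - <<'E'
from h import *
p=np.load('pose.npy'); 
print(w2jig(arm.observe()['position'],p))
plan(jig2w([-.05,0,.033],p)[0],p[2]+np.pi)
E
```

```text
[[-0.12422954  0.001313    0.03474547]]
pos [0.5804 0.1009 0.0347] F [-0.   0.8  0.2] t 2.7 
 xyz [-1.237 -0.025  0.03 ] twist [0.   0.   0.01]
```

jog_arm(
  moves=[
    {"xyz":[-0.15,-0.02,0.03],"twist":[0,0,0],"grip":1},
    {"xyz":[-0.35,-0.02,0.03],"twist":[0,0,0],"grip":1},
    {"xyz":[-0.6,-0.02,0.03],"twist":[0,0,0],"grip":1},
    {"xyz":[-0.85,-0.02,0.03],"twist":[0,0,0],"grip":1},
    {"xyz":[-1.05,-0.02,0.03],"twist":[0,0,0],"grip":1},
  ],
)

```text
clock: 3.32
position: [0.5787, 0.0386, 0.0326]
ee_rot: [2.226, 2.217, -0.0]
force: [0.3, 1.9, 0.4]
width: 0.005
```

```bash
python3 - <<'E'
from h import *
p=np.load('pose.npy'); 
print(w2jig(arm.observe()['position'],p))
plan(jig2w([-.0375,0,.033],p)[0],p[2]+np.pi)
E
```

```text
[[-0.06191908  0.00013247  0.03256487]]
pos [0.5787 0.0386 0.0326] F [0.3 1.9 0.4] t 3.325 
 xyz [-0.407 -0.004 -0.007] twist [-0.    0.    0.02]
```

jog_arm(
  moves=[
    {"xyz":[-0.12,0,0],"twist":[0,0,0],"grip":1},
    {"xyz":[-0.22,0,0],"twist":[0,0,0],"grip":1},
    {"xyz":[-0.3,0,0],"twist":[0,0,0],"grip":1},
    {"xyz":[-0.36,0,0],"twist":[0,0,0],"grip":1},
    {"xyz":[-0.36,0,0],"twist":[0,0,0],"grip":1},
  ],
)

```text
clock: 3.95
position: [0.5787, 0.0181, 0.0325]
ee_rot: [2.225, 2.217, -0.0]
force: [-0.3, -0.4, -0.3]
width: 0.001
```

```bash
python3 - <<'E'
from h import *
p=np.load('pose.npy'); 
print(w2jig(arm.observe()['position'],p))
plan(jig2w([-.0375,0,.033],p)[0],p[2]+np.pi)
E
```

```text
[[-0.04142927  0.00021131  0.03249042]]
pos [0.5787 0.0181 0.0325] F [-0.3 -0.4 -0.3] t 3.95 
 xyz [-0.065 -0.004 -0.008] twist [-0.    0.    0.02]
```

Not at the fence yet. I'll go on in 2 mm steps until the force rises.

jog_arm(
  moves=[
    {"xyz":[-0.03,0,0],"twist":[0,0,0],"grip":1},
    {"xyz":[-0.06,0,0],"twist":[0,0,0],"grip":1},
    {"xyz":[-0.09,0,0],"twist":[0,0,0],"grip":1},
    {"xyz":[-0.09,0,0],"twist":[0,0,0],"grip":1},
  ],
)

```text
clock: 4.45
position: [0.5789, 0.0146, 0.0325]
ee_rot: [-2.223, -2.218, -0.002]
force: [0.6, 5.1, 0.2]
width: 0.003
```

```bash
python3 - <<'E'
from h import *
p=np.load('pose.npy'); 
print(w2jig(arm.observe()['position'],p))
plan(jig2w([-.0375,0,.033],p)[0],p[2]+np.pi)
E
```

```text
[[-0.03786965  0.00048623  0.03254264]]
pos [0.5789 0.0146 0.0325] F [0.6 5.1 0.2] t 4.45 
 xyz [-0.006 -0.008 -0.008] twist [ 0.   -0.01  0.03]
```

The force is up to 5 N at the predicted seat position. One small extra push to confirm.

jog_arm(
  moves=[
    {"xyz":[-0.06,0,0],"twist":[0,0,0],"grip":1},
    {"xyz":[-0.06,0,0],"twist":[0,0,0],"grip":1},
  ],
)

```text
clock: 4.7
position: [0.5789, 0.0143, 0.0325]
ee_rot: [-2.218, -2.219, -0.005]
force: [1.0, 14.7, 0.1]
width: 0.005
```

```bash
python3 - <<'E'
from h import *
p=np.load('pose.npy'); s=arm.observe()
print(w2jig(s['position'],p),s['force'])
im=arm.get_image('top')[160:270,205:345]
cv2.imwrite('pics/top1z.png',cv2.resize(im,None,fx=5.5,fy=5.5,interpolation=cv2.INTER_CUBIC))
E
```

```text
[[-0.03759975  0.00047605  0.03251933]] [ 0.99659733 14.73965339  0.12211228]
```

The force is 14.7 N with no further travel, so the tile is against the fence. Back off, lift and go round to the lever.

jog_arm(
  moves=[
    {"xyz":[0.2,0,0],"twist":[0,0,0],"grip":1},
    {"xyz":[0.4,0,0],"twist":[0,0,0],"grip":1},
    {"xyz":[0.4,0,-0.7],"twist":[0,0,0],"grip":1},
    {"xyz":[0.4,0,-1.5],"twist":[0,0,0],"grip":1},
    {"xyz":[0.4,0,-2.2],"twist":[0,0,0],"grip":1},
  ],
)

```text
clock: 5.38
position: [0.5787, 0.0335, 0.1661]
ee_rot: [2.225, 2.217, -0.0]
force: [0.2, -0.3, 0.5]
width: 0.003
```

```bash
python3 - <<'E'
from h import *
p=np.load('pose.npy'); 
plan([.448,-.095,.165],p[2]+np.pi)
E
```

```text
pos [0.5787 0.0335 0.1661] F [ 0.2 -0.3  0.5] t 5.375 
 xyz [-2.149 -2.171  0.019] twist [0.   0.   0.02]
```

jog_arm(
  moves=[
    {"xyz":[-0.6,-0.6,0],"twist":[0,0,0],"grip":1},
    {"xyz":[-1.2,-1.2,0],"twist":[0,0,0],"grip":1},
    {"xyz":[-1.8,-1.8,0],"twist":[0,0,0],"grip":1},
    {"xyz":[-2.15,-2.17,0],"twist":[0,0,0],"grip":1},
    {"xyz":[-2.15,-2.17,0],"twist":[0,0,0],"grip":1},
  ],
)

```text
clock: 6.0
position: [0.4463, -0.0967, 0.1647]
ee_rot: [-2.229, -2.213, 0.0]
force: [-0.1, 0.5, -0.6]
width: 0.006
```

```bash
python3 - <<'E'
from h import *
p=np.load('pose.npy'); 
plan([.450,-.090,.060],p[2]+np.pi)
s=arm.observe(); im=arm.get_image('wrist')
T=np.eye(4);T[:3,:3]=R.from_rotvec(s['ee_rot']).as_matrix();T[:3,3]=s['position']; T=T@np.array(arm.camera_params('wrist')['T_tool_cam'])
g=[[-.0355+.09*np.cos(np.radians(50)),-.055-.09*np.sin(np.radians(50)),.085],[-.028,.028,.028],[-.028,-.028,.028],[.028,.03,.03]]
for q in proj('wrist',jig2w(g,p),T): cv2.drawMarker(im,tuple(int(v) for v in q.round()),(0,0,255),cv2.MARKER_CROSS,9,1)
cv2.imwrite('pics/w2.png',im)
E
```

```text
pos [ 0.4463 -0.0967  0.1647] F [-0.1  0.5 -0.6] t 6.0 
 xyz [0.112 0.062 1.745] twist [-0. -0.  0.]
```

View pics/w2.png

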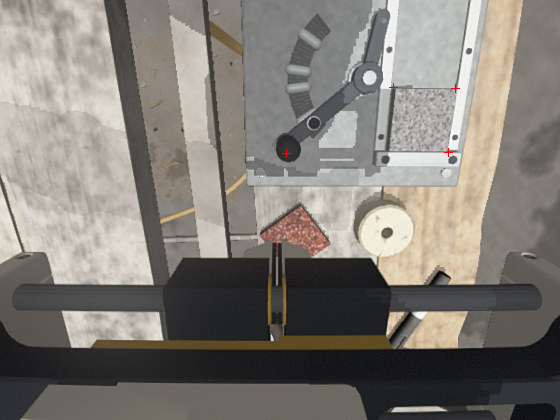

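The wrist view shows the tile seated, with its trailing edge at row 88 where predicted. The grip is at (288,148), about 5 px from the prediction, and the red tile and felt bob are undisturbed. I'll lower on the -y side of the grip.

jog_arm(
  moves=[
    {"xyz":[0.1,0.06,0.6],"twist":[0,0,0],"grip":1},
    {"xyz":[0.1,0.06,1.2],"twist":[0,0,0],"grip":1},
    {"xyz":[0.1,0.06,1.74],"twist":[0,0,0],"grip":1},
    {"xyz":[0.25,0.06,1.74],"twist":[0,0,0],"grip":1},
    {"xyz":[0.4,0.06,1.74],"twist":[0,0,0],"grip":1},
  ],
)

```text
clock: 6.68
position: [0.4526, -0.07, 0.0608]
ee_rot: [2.224, 2.218, 0.001]
force: [0.1, 0.4, 0.8]
width: 0.006
```

```bash
cat >> h.py <<'E'
def lev(off=.0195):
    p=np.load('pose.npy'); s=arm.observe(); pos=s['position']; print('jig',w2jig(pos,p).round(4))
    M=R.from_rotvec(s['ee_rot']).as_matrix(); print('pos',pos.round(4),'F',s['force'].round(1),s['clock'])
    for a in np.arange(0,1.5,.1):
        t=-np.radians(50)-a; q=jig2w([-.0355+.09*np.cos(t)+off,-.055+.09*np.sin(t),.06],p)[0]
        print(round(a,2),q.round(4),(M.T@(q-pos)/.06).round(2))
E
python3 -c "
from h import *
lev()"
```

```text
jig [[ 0.0477 -0.1251  0.0608]]
pos [ 0.4526 -0.07    0.0608] F [0.1 0.4 0.8] 6.675
0.0 [ 0.4539 -0.0642  0.06  ] [0.1  0.02 0.01]
0.1 [ 0.4485 -0.057   0.06  ] [ 0.22 -0.07  0.01]
0.2 [ 0.4439 -0.0493  0.06  ] [ 0.35 -0.15  0.01]
0.3 [ 0.44   -0.0412  0.06  ] [ 0.48 -0.21  0.01]
0.4 [ 0.437  -0.0327  0.06  ] [ 0.62 -0.26  0.01]
0.5 [ 0.4349 -0.0239  0.06  ] [ 0.77 -0.3   0.01]
0.6 [ 0.4336 -0.015   0.06  ] [ 0.92 -0.32  0.01]
0.7 [ 0.4333 -0.006   0.06  ] [ 1.07 -0.33  0.01]
0.8 [0.4338 0.0029 0.06  ] [ 1.22 -0.32  0.01]
0.9 [0.4352 0.0118 0.06  ] [ 1.36 -0.29  0.01]
1.0 [0.4375 0.0205 0.06  ] [ 1.51 -0.26  0.01]
1.1 [0.4407 0.0289 0.06  ] [ 1.65 -0.2   0.01]
1.2 [0.4447 0.037  0.06  ] [ 1.78 -0.14  0.01]
1.3 [0.4494 0.0446 0.06  ] [ 1.91 -0.06  0.01]
1.4 [0.455  0.0517 0.06  ] [2.03 0.03 0.01]
```

jog_arm(
  moves=[
    {"xyz":[0.1,0.0,0],"twist":[0,0,0],"grip":1},
    {"xyz":[0.25,-0.08,0],"twist":[0,0,0],"grip":1},
    {"xyz":[0.42,-0.18,0],"twist":[0,0,0],"grip":1},
    {"xyz":[0.62,-0.26,0],"twist":[0,0,0],"grip":1},
    {"xyz":[0.82,-0.31,0],"twist":[0,0,0],"grip":1},
  ],
)

```text
clock: 7.3
position: [0.4321, -0.0228, 0.0608]
ee_rot: [2.227, 2.216, -0.002]
force: [-5.1, -9.7, 4.9]
width: 0.005
```

```bash
python3 -c "
from h import *
lev()"
```

```text
jig [[ 0.0006 -0.146   0.0608]]
pos [ 0.4321 -0.0228  0.0608] F [-5.1 -9.7  4.9] 7.3
0.0 [ 0.4539 -0.0642  0.06  ] [-0.69  0.37  0.01]
0.1 [ 0.4485 -0.057   0.06  ] [-0.57  0.28  0.01]
0.2 [ 0.4439 -0.0493  0.06  ] [-0.44  0.2   0.01]
0.3 [ 0.44   -0.0412  0.06  ] [-0.31  0.13  0.01]
0.4 [ 0.437  -0.0327  0.06  ] [-0.16  0.08  0.01]
0.5 [ 0.4349 -0.0239  0.06  ] [-0.02  0.05  0.01]
0.6 [ 0.4336 -0.015   0.06  ] [0.13 0.02 0.01]
0.7 [ 0.4333 -0.006   0.06  ] [0.28 0.02 0.01]
0.8 [0.4338 0.0029 0.06  ] [0.43 0.03 0.01]
0.9 [0.4352 0.0118 0.06  ] [0.58 0.05 0.01]
1.0 [0.4375 0.0205 0.06  ] [0.72 0.09 0.01]
1.1 [0.4407 0.0289 0.06  ] [0.86 0.14 0.01]
1.2 [0.4447 0.037  0.06  ] [1.   0.2  0.01]
1.3 [0.4494 0.0446 0.06  ] [1.12 0.28 0.01]
1.4 [0.455  0.0517 0.06  ] [1.24 0.37 0.01]
```

jog_arm(
  moves=[
    {"xyz":[0.2,0.02,0],"twist":[0,0,0],"grip":1},
    {"xyz":[0.4,0.03,0],"twist":[0,0,0],"grip":1},
    {"xyz":[0.6,0.05,0],"twist":[0,0,0],"grip":1},
    {"xyz":[0.8,0.12,0],"twist":[0,0,0],"grip":1},
    {"xyz":[1.0,0.2,0],"twist":[0,0,0],"grip":1},
  ],
)

```text
clock: 7.92
position: [0.4455, 0.0382, 0.0603]
ee_rot: [2.225, 2.217, -0.001]
force: [-5.7, -16.3, 9.0]
width: 0.004
```

```bash
python3 -c "
from h import *
lev()" | grep -v '^0'
```

```text
jig [[-0.0605 -0.1331  0.0603]]
pos [0.4455 0.0382 0.0603] F [ -5.7 -16.3   9. ] 7.925
1.0 [0.4375 0.0205 0.06  ] [-0.3  -0.13  0.  ]
1.1 [0.4407 0.0289 0.06  ] [-0.16 -0.08  0.  ]
1.2 [0.4447 0.037  0.06  ] [-0.02 -0.01  0.  ]
1.3 [0.4494 0.0446 0.06  ] [0.11 0.07 0.  ]
1.4 [0.455  0.0517 0.06  ] [0.23 0.16 0.  ]
```

jog_arm(
  moves=[
    {"xyz":[0.1,0.06,0],"twist":[0,0,0],"grip":1},
    {"xyz":[0.2,0.13,0],"twist":[0,0,0],"grip":1},
    {"xyz":[0.25,0.16,0],"twist":[0,0,0],"grip":1},
    {"xyz":[0.25,0.16,0],"twist":[0,0,0],"grip":1},
  ],
)

```text
clock: 8.43
position: [0.4541, 0.0508, 0.06]
ee_rot: [2.228, 2.215, -0.005]
force: [-5.9, -12.7, 7.2]
width: -0.002
```

```bash
python3 -c "
from h import *
lev()" | grep -v '^0'
```

```text
jig [[-0.0732 -0.1246  0.06  ]]
pos [0.4541 0.0508 0.06  ] F [ -5.9 -12.7   7.2] 8.425
1.0 [0.4375 0.0205 0.06  ] [-0.51 -0.27  0.  ]
1.1 [0.4407 0.0289 0.06  ] [-0.37 -0.22  0.  ]
1.2 [0.4447 0.037  0.06  ] [-0.23 -0.16  0.  ]
1.3 [0.4494 0.0446 0.06  ] [-0.1  -0.08 -0.  ]
1.4 [0.455  0.0517 0.06  ] [ 0.02  0.01 -0.  ]
```

jog_arm(
  moves=[
    {"xyz":[0.04,0.02,0],"twist":[0,0,0],"grip":1},
    {"xyz":[0.08,0.04,0],"twist":[0,0,0],"grip":1},
    {"xyz":[0.08,0.04,0],"twist":[0,0,0],"grip":1},
  ],
)

```text
clock: 8.8
position: [0.4543, 0.0512, 0.0598]
ee_rot: [2.232, 2.21, -0.014]
force: [-12.6, -29.4, 16.8]
width: 0.002
```

```bash
python3 -c "
from h import *
lev()" | grep -v '^[01]'
```

```text
jig [[-0.0735 -0.1244  0.0598]]
pos [0.4543 0.0512 0.0598] F [-12.6 -29.4  16.8] 8.8
```

The motion has stopped: a 5 mm command gave 0.4 mm of travel at 30 N, and the position matches 1.40 rad. I'll back off and look.

jog_arm(
  moves=[
    {"xyz":[-0.15,-0.05,0],"twist":[0,0,0],"grip":1},
    {"xyz":[-0.5,-0.05,0],"twist":[0,0,0],"grip":1},
    {"xyz":[-0.9,-0.05,-0.4],"twist":[0,0,0],"grip":1},
    {"xyz":[-1.6,-0.05,-1.2],"twist":[0,0,0],"grip":1},
    {"xyz":[-2.3,-0.05,-2.0],"twist":[0,0,0],"grip":1},
  ],
)

```text
clock: 9.43
position: [0.4549, -0.0788, 0.1798]
ee_rot: [2.223, 2.219, 0.001]
force: [1.2, 0.1, -0.3]
width: 0.006
```

```bash
python3 - <<'E'
from h import *
p=np.load('pose.npy'); s=arm.observe(); print(s['position'],s['force'],s['clock'])
im=arm.get_image('wrist')
T=np.eye(4);T[:3,:3]=R.from_rotvec(s['ee_rot']).as_matrix();T[:3,3]=s['position']; T=T@np.array(arm.camera_params('wrist')['T_tool_cam'])
g=[[-.0355+.09*np.cos(np.radians(130)),-.055-.09*np.sin(np.radians(130)),.085],[-.028,.028,.028],[-.028,-.028,.028],[.028,.03,.03]]
for q in proj('wrist',jig2w(g,p),T): cv2.drawMarker(im,tuple(int(v) for v in q.round()),(0,0,255),cv2.MARKER_CROSS,9,1)
cv2.imwrite('pics/w3.png',im)
E
```

```text
[ 0.45487914 -0.07881     0.17982059] [ 1.19264958  0.11035148 -0.30113836] 9.425
```

View pics/w3.png

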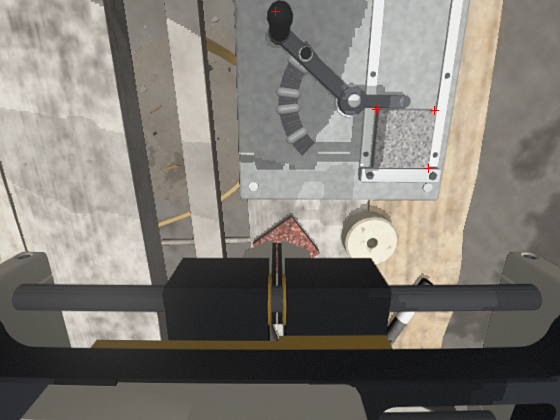

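The wrist view shows the grip at about (279,12), against a prediction of (276,12) for the second stop. The catch lies across the channel directly behind the seated tile, whose edge is at row 110 as predicted. The other things look unmoved, so I'll let the arm settle and hand in.

jog_arm(
  moves=[
    {"xyz":[0,0,0],"twist":[0,0,0],"grip":1},
    {"xyz":[0,0,0],"twist":[0,0,0],"grip":1},
  ],
)

```text
clock: 9.72
position: [0.4541, -0.077, 0.1776]
ee_rot: [-2.223, -2.219, -0.0]
force: [-0.6, 0.1, -0.5]
width: 0.004
```

```bash
python3 -c "
from cell import arm
print(arm.sign_off())"
```

```text
the job is handed in; nothing more can be done
None
```

I slid the tile along its channel to the fence, then pushed the lever past the first notch to its second stop, and handed the job in at about 9.7 s. I used only pushes with closed fingers. The sign-off gives no verdict.

- **Tile:** at the fence the force rose to 14.7 N with no further travel. The last wrist picture showed the tile's edge where a seated tile should be.
- **Lever:** at the second stop a 5 mm command moved it only 0.4 mm at about 30 N, and the finger's position matched 1.40 rad. After I backed off, the grip was within about 4 px (roughly 4 mm) of the second-stop prediction, and the catch lay across the channel right behind the tile. I judged the lever angle from these; it is not a direct reading.
- **Other things:** the felt bob and red tile looked unmoved in the last picture. I did not look again at the block, wedge, chisel and pen afterwards, or measure any of the six.
- **Slips:** one jog was refused for a missing twist entry and moved nothing. No check disagreed beyond a few pixels.

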